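# Load the marking station and shut its guard

### The job

Lay the steel gudgeon pin from the wooden stand across both V rests of the marking station, lengthwise and about in the middle, reaching in under its half-open yellow guard. Then swing the guard fully down so that the station is shut. Leave the spring, tappet and screwdriver beside it where they are.

Things in the scene. Friction and masses are not known exactly. Their poses are not given: they have to be found in the camera images.
- pin: Gudgeon pin: plain bright steel cylinder, diameter 25, length 110, 0.2 to 0.4 kg. Origin at its centre, x axis along the cylinder (both ends alike). It starts lying level in the two V rests of the wooden stand, its axis 45.7 above the bench, free to be pinched across its sides between the rests, also with the tool leaning along it.
- stand: Fixed pin stand: light wooden block 100 (x) by 70 (y) by 18 high with two steel 90-degree V rests at x = -36 and +36, each 10 thick along x, about 46 wide and up to 46 high, 62 clear between them. Origin at the centre of its underside; x runs along the pin lying on it.
- station: Fixed marking station: grey tray 170 (x) by 176 (y), floor 12 high, walls 26 high and 6 thick at front (-x) and sides; behind it a grey housing from x = +86 to +134, 64 high. Origin on the bench under the tray's middle; its open front -x faces the robot, roughly. The half-open guard above blocks a gripper coming straight down: reach in from the front, tool leaning back about 35 to 45 degrees.
- rests_middle (a point): Point midway between the station's two V rests, 39.7 above the bench: the pin's centre when it lies in both, centred. Axes are the station's: x along the lying pin. The rests are 90-degree steel Vs at x = -36 and +36 from here, each 10 thick along x, 46 wide (y), tops 40 above the bench, 62 clear between them.
- guard (a joint): Guard hinge, rad: 0 = shut (guard level over the tray), growing as its front edge rises, stop at 1.0. Starts 0.85 to 1.0. A stiff friction hinge of 0.3 N m: the guard stays where it is left; no latch and no spring. To shut it, push on its outer (upper) face near the front edge, following the arc; some 2 to 4 N are needed there.
- guard_hinge (a point): Point on the hinge axis, at station x = +88, y = 0, 70 above the bench. The axis is the station's y. Its axes are the station's and do not turn with the guard.
- guard_edge (a point): Point on the guard's outer face, on its centre line, 154 from the hinge axis; axes turn with the guard: -x to its front edge, +z out of the outer face. Guard: yellow frame with amber window, 172 wide, 165 long from the hinge, 5 thick (lower face in the hinge plane), skirts 17 deep at the sides, 13 at the front, and a black lip 60 wide that sticks out 18 more in front.
- spring: Bystander: dark coil valve spring, standing, 29 diameter, 46 high; origin at the centre of its underside. Do not move.
- tappet: Bystander: grey cup tappet, 34 diameter, 26 high; origin at the centre of its underside. Do not move.
- driver: Bystander: screwdriver with a yellow handle, lying, 166 long, 29 thick at the handle. Do not move.

How it is judged (in metres and radians):
On the way, in this order (a step that is already met when the one before it is completed fails the run):
1. the pin lies in both V rests, let go, with the guard still open (x of pin in the frame of rests_middle between -0.016 and 0.016 m and y of pin in the frame of rests_middle between -0.005 and 0.005 m and z of pin in the frame of rests_middle between -0.005 and 0.005 m and contact force between the fingers and pin below 0.1 N and value of joint guard above 0.4 rad), for 0.2 s.
2. the guard is shut (value of joint guard below 0.06 rad), for 0.2 s.
At the end, for the whole second after the job is handed in: The pin lies at rest in both V rests of the station: its centre within 16 mm of the middle along the rests and within 5 mm sideways and in height, its axis within 0.1 rad of theirs; the guard is shut to within 0.06 rad (x of pin in the frame of rests_middle between -0.016 and 0.016 m and y of pin in the frame of rests_middle between -0.005 and 0.005 m and z of pin in the frame of rests_middle between -0.005 and 0.005 m and angle between the x axis of pin and the x axis of rests_middle, either way round below 0.1 rad and linear speed of pin below 0.02 m/s and value of joint guard below 0.06 rad); the robot touches nothing.
It fails at once if the spring, the tappet or the yellow screwdriver is moved more than 30 mm (distance of any of spring, tappet, driver from where it was at the start of the episode above 0.03 m).
It also fails if it takes over 72 s, if anything falls off the work surface, if the arm or the gripper's body presses on something with over 40 N, if the wrist force passes 120 N, or if a joint passes its speed limit or range.

### The arm

A 6-joint arm with a two-finger parallel gripper is mounted at the origin on a cart in front of the work surface, level with it; the furniture and walls round the work are solid. World frame = base frame: x ahead of the robot, y to its left, z up, the work surface at z = 0. Lengths are in m, angles in degrees, forces in N, time in s.
With the tool pointing down it reaches from about 0.3 to 0.75 m from the base axis. Payload 8.5 kg.
Tool frame: the origin (TCP) lies at the very end of the fingers, on their centre line; the grasp point (between the pads) lies 19 mm behind it; z points along the fingers, y is the direction in which the jaws open and shut (so a half turn about z gives the same grasp; the last joint's range is limited). The gripper opens to 88 mm and grips with 3 to 60 N. Pads are 18 mm wide; open, the fingers measure 123 mm over their backs; the gripper's body (75 mm by 187 mm) begins 45 mm behind the grasp point.
Start: joints at [56.763, 21.807, 74.336, -0, 83.858, -12.336], TCP at [0.196, 0.514, 0.239] pointing down, gripper open.
Joint ranges: [-178.18, 178.18], [-50.72, 133.34], [12.68, 142.11], [-81.47, 261.47], [9.98, 163.14], [-165.26, 165.26]. Speed limits (degrees/s): [136.94, 136.94, 180, 180, 180, 180].

### API

Orientations are given as a 3x3 rotation matrix whose columns are the frame's x, y, z axes.
In Python, from workcell import read_state, grab_frame, camera_info, sign_off, look_for, mark_of gives the robot as it stands. The module is installed in compiled form; this text tells all that it offers.
- The arm moves only by the tool carry_out, never from a script. Its argument "motion" is text: rows parted by semicolons, each of 7 numbers parted by spaces: the turn, a rotation vector about the tool's x, y, z in rad, then the shift along the tool's x, y, z in cm, then the opening, from -1 (shut) to 1 (fully open), so that 0 is half open. A call has 1 to 8 rows; each row shifts and turns the commanded pose from where the row before left it, along the tool's axes as they then stand; what a row does not reach is not made up. A row lasts 1/12 s, in which the tool goes at most 41.7 mm and 7.16 degrees, less where a joint would pass 70% of its speed; a pose out of reach is approached as far as the arm can. A call is refused whole if a number of a shift passes 4.17 or a number of a turn 0.125, either way. A call with a gripper value outside its range is refused whole. The fingers move at their own pace and stop on an object; "force" is the grip in N (left out, the last holds). Time passes only in rows, so rows that do not move let the fingers close. It gives the time, the measured TCP pose, the force and the opening at its end, in the units of the state.
- read_state(): the state, without advancing time (a new reading comes with each control period).
- grab_frame(name): name is "scene" or "top"; returns the picture (384x512x3 uint8, red, green, blue); there is no depth.
- camera_info(name): a dict with "K" (3x3 intrinsics, pixels), "pose" (4x4, takes a point from camera to world coordinates). Camera axes: x right, y down, z forward; pixel columns grow to the right and rows downward; lengths in m; the calibration is good to about 2 mm. A picture is of the moment at which its call begins. camera_info takes no time and is no camera call.
- sign_off(): hands the job in, once; it reports no verdict.
Trained networks look in the newest picture that a camera, given by its name, has taken for a name from the list of things; names that differ only in an ending like _2 or _b are one class to them, and where a whole thing is asked for, a point or a joint stands for the part that bears it (a point fixed in the world has none). Each returns a list of dicts, best first, with "conf" (0 to 1); they miss things now and then, are a little off and sometimes report something else, mostly with a low value. They report only what shows in the picture. A call takes as long as a camera call.
- look_for(name, camera): "rect" ([left, top, right, bottom] in pixels, round what is visible of it).
- mark_of(name, camera): "location" ([column, row] in pixels: a listed point, or the origin of a listed thing).
The state is a dict: "t": time; "joint_pos": joint angles; "qd": joint speeds; "joint_efforts": joint torques, N m; "position": TCP position; "tcp_rot": TCP orientation; "ft_force": force on the tool from outside, world axes, zero at the start; "ft_torque": the same for the moment, N m; "finger_gap": opening from 0.0 (shut) to 1.0 (fully open).
Only numpy, scipy, OpenCV 4.12 (cv2) and the standard library are available. Lean on these libraries where they do the work, as an engineer would, in place of code of your own. Each camera call takes 0.05 s, during which the arm holds its last target. There are 200 camera calls.

## Working session

There is one attempt and no reset: what is moved stays moved. The work goes in short steps, Python scripts to look and compute and a tool call to move; the robot and the scene stay as the last step left them, time stands still between calls to the robot, and variables do not carry over. Pictures are saved under pics/ and viewed, about 8 in all and at most 12, crops included, and the job is handed in when it is done.

Besides the shell and the picture viewer there is one more tool, called after "Call:" by a JSON object that holds its "method" and its "body". carry_out: Moves the arm, as the interface text tells. Its arguments: {"type":"object","properties":{"motion":{"type":"string"},"force":{"type":"number"}},"required":["motion"]}

```bash
mkdir -p pics; cat > h.py <<'E'
import numpy as np, cv2
from workcell import *
def ray(cam,px):
    ci=camera_info(cam);K=np.array(ci["K"]);T=np.array(ci["pose"])
    d=T[:3,:3]@np.linalg.solve(K,[px[0],px[1],1]);return T[:3,3],d
def atz(cam,px,z):
    o,d=ray(cam,px);return o+d*(z-o[2])/d[2]
def proj(cam,p):
    ci=camera_info(cam);K=np.array(ci["K"]);T=np.array(ci["pose"])
    c=K@(T[:3,:3].T@(np.array(p)-T[:3,3]));return c[:2]/c[2]
E
python3 - <<'E'
from h import *
np.set_printoptions(precision=3,suppress=True)
ims={}
for c in("scene","top"):
    ims[c]=grab_frame(c);cv2.imwrite(f"pics/{c}0.png",cv2.cvtColor(ims[c],cv2.COLOR_RGB2BGR))
    print(c,np.array(camera_info(c)["pose"]).tolist(),camera_info(c)["K"])
Z=dict(pin=.0457,stand=0,station=0,rests_middle=.0397,guard_hinge=.07,guard_edge=None,spring=0,tappet=0,driver=.0145)
for n,z in Z.items():
    for c in("scene","top"):
        for m in mark_of(n,c)[:2]:
            print(n,c,round(m["conf"],2),np.round(m["location"],1),atz(c,m["location"],z) if z is not None else "")
for n in("pin","stand","station","guard"):
    for c in("scene","top"):
        for m in look_for(n,c)[:1]: print(n,c,round(m["conf"],2),np.round(m["rect"],0))
s=read_state();print(s)
E
```

```text
scene [[0.8908560670721198, -0.23080904560713664, 0.3912833400832666, -0.041126535501600184], [-0.4536793295392901, -0.40752718522995907, 0.7925254943831945, -1.1342429178587168], [-0.02346345476639878, -0.8835433083694705, -0.46776135852158185, 0.765346343427701], [0.0, 0.0, 0.0, 1.0]] [[475.794   0.    254.054]
 [  0.    475.794 186.06 ]
 [  0.      0.      1.   ]]
top [[0.0025080870515510256, -0.9569475479708146, 0.2902500644823137, 0.13211559442290352], [-0.9999958777562813, -0.0019943858936200534, 0.0020656464730402263, 0.006369083265599729], [-0.0013978446931245806, -0.2902540488219807, -0.9569486052932316, 1.3311581385558164], [0.0, 0.0, 0.0, 1.0]] [[382.378   0.    254.935]
 [  0.    382.378 192.105]
 [  0.      0.      1.   ]]
pin scene 0.9 [271.2 230.9] [ 0.483 -0.172  0.046]
pin scene 0.4 [290.  205.6] [ 0.598 -0.079  0.046]
pin top 0.78 [310.1 207.9] [ 0.465 -0.182  0.046]
stand scene 0.96 [273.5 246.5] [ 0.484 -0.183  0.   ]
stand top 0.69 [306.4 206.9] [ 0.481 -0.176  0.   ]
station scene 0.76 [228.7 188.8] [0.515 0.187 0.   ]
station top 0.84 [205.4 193.6] [0.53  0.189
[... 839 characters left out ...]
tand top 0.71 [295. 192. 326. 221.]
station scene 0.81 [198. 125. 280. 202.]
station top 0.64 [170. 150. 236. 222.]
guard scene 0.59 [212. 125. 269. 174.]
guard top 0.97 [170. 159. 226. 186.]
{'t': 1.4, 'joint_pos': array([ 56.763,  21.808,  74.336,   0.   ,  83.859, -12.335]), 'qd': array([-0.064, -0.028, -0.074, -0.041, -0.106, -0.091]), 'joint_efforts': array([ -0.001, -43.78 , -22.473,   0.071,   0.031,  -0.   ]), 'position': array([0.196, 0.514, 0.239]), 'tcp_rot': array([[-0.934,  0.357, -0.   ],
       [ 0.357,  0.934, -0.   ],
       [ 0.   , -0.   , -1.   ]]), 'ft_force': array([ 1.112, -0.8  , -0.672]), 'ft_torque': array([ 0.004,  0.02 , -0.026]), 'finger_gap': 0.9975111937490343}
```

```bash
python3 - <<'E'
import cv2,numpy as np
a=cv2.imread("pics/scene0.png")[115:265,190:340];b=cv2.imread("pics/top0.png")[140:230,160:335]
cv2.imwrite("pics/sc.png",cv2.resize(a,None,fx=4,fy=4,interpolation=cv2.INTER_CUBIC))
cv2.imwrite("pics/tc.png",cv2.resize(b,None,fx=4.5,fy=4.5,interpolation=cv2.INTER_CUBIC))
E
```

```text
(no output)
```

View pics/sc.png

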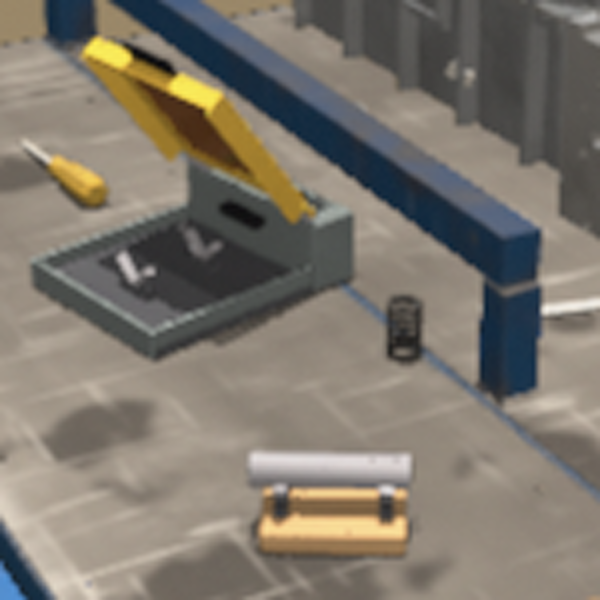

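View pics/tc.png

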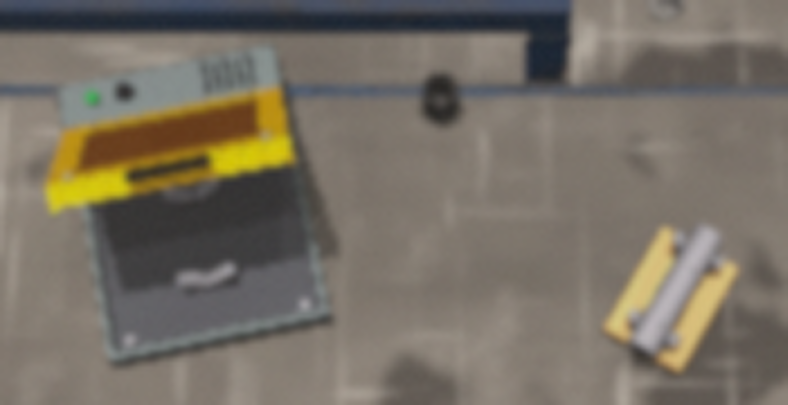

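```bash
python3 - <<'E'
from h import *
from scipy.optimize import least_squares
np.set_printoptions(precision=4,suppress=True)
S=lambda x,y:(x/4+190-.4,y/4+115-.4); T=lambda x,y:(x/4.5+160-.4,y/4.5+140-.4)
# station obs: (cam, px, local xyz)
obs=[("top",T(110,360),(-.085,.088,.026)),("top",T(330,318),(-.085,-.088,.026)),
("top",T(275,45),(.134,-.088,.064)),("top",T(58,85),(.134,.088,.064)),
("scene",S(153,340),(-.085,-.088,.026)),("scene",S(32,265),(-.085,.088,.026)),
("top",(202.6,190.7),(0,0,.0397)),("scene",(230.8,176.5),(0,0,.0397)),("scene",S(353,212),(.134,-.088,.064))]
def w(p,l):
    c,s=np.cos(p[2]),np.sin(p[2]);return np.array([p[0]+c*l[0]-s*l[1],p[1]+s*l[0]+c*l[1],l[2]])
f=lambda p:np.concatenate([proj(c,w(p,l))-px for c,px,l in obs])
r=least_squares(f,[.53,.19,.1],loss="soft_l1");print("station",r.x,np.degrees(r.x[2]));print(f(r.x).reshape(-1,2))
# guard angle
p=r.x
def g(q):
    a=q[0];l=(.088-.154*np.cos(a)-.005*np.sin(a),0,.07+.154*np.sin(a)+.005*np.cos(a))
    return np.concatenate([proj("scene",w(p,l))-(232.1,130.1),proj("top",w(p,l))-(196.7,176.3)])
q=least_squares(g,[.9]);print("guard",q.x,g(q.x))
# pin
po=[("top",T(708,236),(.055,0,.0457)),("top",T(640,347),(-.055,0,.0457)),
("scene",S(411,468),(.055,0,.0457)),("scene",S(250,468),(-.055,0,.0457)),
("top",(310.1,207.9),(0,0,.0457)),("scene",(271.2,230.9),(0,0,.0457))]
f2=lambda p:np.concatenate([proj(c,w(p,l))-px for c,px,l in po])
r=least_squares(f2,[.475,-.178,-.5]);print("pin",r.x,np.degrees(r.x[2]));print(f2(r.x).reshape(-1,2))
so=[("top",T(604,328),(-.05,.035,.018)),("top",T(665,226),(.05,.035,.018)),("top",T(740,268),(.05,-.035,.018)),("top",T(680,374),(-.05,-.035,.018)),("scene",(273.5,246.5),(0,0,0)),("top",(306.4,206.9),(0,0,0))]
f3=lambda p:np.concatenate([proj(c,w(p,l))-px for c,px,l in so])
r=least_squares(f3,[.475,-.178,-.5]);print("stand",r.x,np.degrees(r.x[2]));print(f3(r.x).reshape(-1,2))
E
```

```text
station [0.5279 0.1895 0.2141] 12.269193105758532
[[-0.2991  0.2749]
 [ 0.2752 -0.6836]
 [ 0.0638 -0.556 ]
 [-0.3336  0.1843]
 [-1.0223 -1.0327]
 [-1.2104 -1.1358]
 [ 1.2941  0.1944]
 [ 0.6342  0.7981]
 [ 0.4634  0.0984]]
guard [1.0293] [-1.9225  1.2498  0.141  -2.1801]
pin [ 0.4783 -0.1799 -0.5447] -31.20752877057243
[[-0.0872 -0.7242]
 [-0.3189  0.7075]
 [-0.9166  1.5225]
 [-1.0351  0.6668]
 [-0.8469 -3.6639]
 [-0.0159  1.7933]]
stand [ 0.4808 -0.182  -0.5437] -31.151074045722
[[-0.6176 -0.1694]
 [-0.4174 -0.6105]
 [ 0.0839 -0.2222]
 [-0.1308 -0.3072]
 [-1.07    0.1388]
 [ 1.6795 -0.0241]]
```

```bash
cat >> h.py <<'E'
from scipy.spatial.transform import Rotation as Ro
np.set_printoptions(precision=4,suppress=True)
PIN=(.480,-.181,.0457,-31.2); STA=(.528,.190,.0397,12.3)
def rot(yaw,lean):
    y,l=np.radians([yaw,lean]);u=np.array([np.cos(y),np.sin(y),0])
    z=np.sin(l)*u-np.array([0,0,np.cos(l)]);yy=np.array([-u[1],u[0],0])
    return np.column_stack([np.cross(yy,z),yy,z]),u
def plan(steps,first="shift"):
    """steps: list of (p,R); prints total shift (cm, tool axes before turn), then total turn"""
    s=read_state();p0,R0=np.array(s["position"]),np.array(s["tcp_rot"])
    for p,R in steps:
        d=R0.T@(p-p0)*100;v=Ro.from_matrix(R0.T@R).as_rotvec()
        print("shift",d,"n",np.abs(d).max()/4,"turn",v,"n",np.linalg.norm(v)/.12);p0,R0=p,R
E
python3 - <<'E'
from h import *
R,u=rot(PIN[3],38);G=np.array(PIN[:3])-.004*u+.015*R[:,2]
pre=G-.12*R[:,2];s=read_state();R0=np.array(s["tcp_rot"])
mid=pre.copy();mid[2]=.25
print(G,pre);plan([(mid,R0),(mid,R),(pre,R),(G,R)])
E
```

```text
[ 0.4845 -0.1837  0.0339] [ 0.4213 -0.1454  0.1284]
shift [-44.5456 -53.5548  -1.1243] n 13.388705414539748 turn [0. 0. 0.] n 0.0
shift [0. 0. 0.] n 0.0 turn [ 0.0596 -0.6614  0.1731] n 5.719056454700823
shift [7.4839 0.     9.579 ] n 2.3947424360717684 turn [0. 0. 0.] n 0.0
shift [ 0.  0. 12.] n 3.0 turn [0. 0. 0.] n 0.0
```

Call:
{"method": "carry_out", "body": {"motion": "0 0 0 -1.86 -2.23 -0.05 1;0 0 0 -1.86 -2.23 -0.05 1;0 0 0 -1.86 -2.23 -0.05 1;0 0 0 -1.86 -2.23 -0.05 1;0 0 0 -1.86 -2.23 -0.05 1;0 0 0 -1.86 -2.23 -0.05 1;0 0 0 -1.86 -2.23 -0.05 1;0 0 0 -1.86 -2.23 -0.05 1"}}

```text
t: 2.07
position: [0.2717, 0.2928, 0.2429]
tcp_rot: [[-0.934, 0.356, 0.0], [0.356, 0.934, 0.0], [-0.0, 0.0, -1.0]]
ft_force: [0.2, -0.2, 0.5]
finger_gap: 0.998
```

Call:
{"method": "carry_out", "body": {"motion": "0 0 0 -1.86 -2.23 -0.05 1;0 0 0 -1.86 -2.23 -0.05 1;0 0 0 -1.86 -2.23 -0.05 1;0 0 0 -1.86 -2.23 -0.05 1;0 0 0 -1.86 -2.23 -0.05 1;0 0 0 -1.86 -2.23 -0.05 1;0 0 0 -1.86 -2.23 -0.05 1;0 0 0 -1.86 -2.23 -0.05 1"}}

```text
t: 2.73
position: [0.3471, 0.0729, 0.247]
tcp_rot: [[-0.934, 0.357, 0.001], [0.357, 0.934, -0.0], [-0.001, 0.0, -1.0]]
ft_force: [0.1, -0.3, 0.1]
finger_gap: 0.997
```

Call:
{"method": "carry_out", "body": {"motion": "0 0 0 -1.86 -2.23 -0.05 1;0 0 0 -1.86 -2.23 -0.05 1;0 0 0 -1.86 -2.23 -0.05 1;0 0 0 -1.86 -2.23 -0.05 1;0 0 0 -1.86 -2.23 -0.05 1;0 0 0 -1.86 -2.23 -0.05 1;0 0 0 -1.86 -2.23 -0.05 1;0 0 0 -1.86 -2.23 -0.05 1"}}

```text
t: 3.4
position: [0.4225, -0.147, 0.2509]
tcp_rot: [[-0.934, 0.357, 0.0], [0.357, 0.934, -0.0], [-0.0, -0.0, -1.0]]
ft_force: [0.8, 0.2, -0.2]
finger_gap: 1.002
```

Call:
{"method": "carry_out", "body": {"motion": "0.01 -0.11 0.029 0 0 0 1;0.01 -0.11 0.029 0 0 0 1;0.01 -0.11 0.029 0 0 0 1;0.01 -0.11 0.029 0 0 0 1;0.01 -0.11 0.029 0 0 0 1;0.01 -0.11 0.029 0 0 0 1;0 0 0 0 0 0 1"}}

```text
t: 3.98
position: [0.4201, -0.1437, 0.2492]
tcp_rot: [[-0.674, 0.52, 0.526], [0.41, 0.854, -0.319], [-0.615, 0.0, -0.788]]
ft_force: [0.4, 0.0, -0.7]
finger_gap: 0.999
```

Call:
{"method": "carry_out", "body": {"motion": "0 0 0 2.5 0 3.2 1;0 0 0 2.5 0 3.2 1;0 0 0 2.5 0 3.2 1;0 0 0 0 0 2 1;0 0 0 0 0 2 1;0 0 0 0 0 0 1;0 0 0 0 0 0 1"}}

```text
t: 4.57
position: [0.4454, -0.165, 0.1264]
tcp_rot: [[-0.694, 0.511, 0.508], [0.42, 0.86, -0.291], [-0.585, 0.011, -0.811]]
ft_force: [-0.7, 0.3, -0.9]
finger_gap: 0.997
```

```bash
python3 - <<'E'
from h import *
R,u=rot(PIN[3],38);G=np.array(PIN[:3])-.004*u+.015*R[:,2]
plan([(G,R)])
a=cv2.cvtColor(grab_frame("scene"),cv2.COLOR_RGB2BGR)[170:270,220:340];b=cv2.cvtColor(grab_frame("top"),cv2.COLOR_RGB2BGR)[170:270,250:350]
f=lambda i:cv2.resize(i,(400,400*i.shape[0]//i.shape[1]),interpolation=cv2.INTER_CUBIC)
a,b=f(a),f(b);o=np.zeros((400,800,3),np.uint8);o[:a.shape[0],:400]=a;o[:,400:]=b;cv2.imwrite("pics/pre.png",o)
E
```

```text
shift [ 1.9187  0.2843 10.0353] n 2.508831508806491 turn [ 0.0138 -0.0381 -0.0002] n 0.33753757567310805
```

View pics/pre.png

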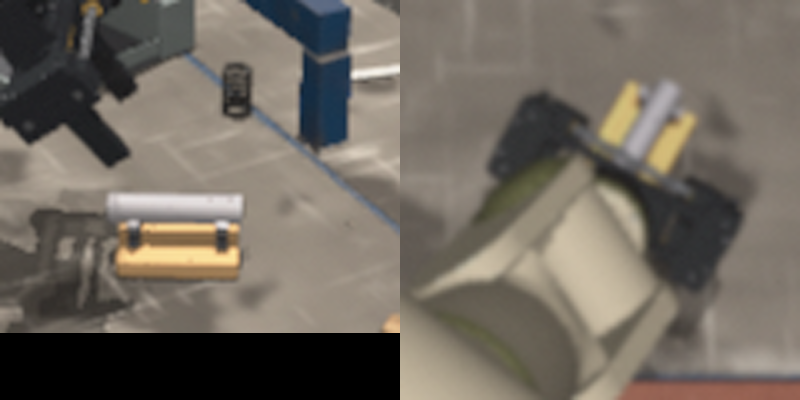

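```bash
python3 - <<'E'
from h import *
s=read_state();print(s["joint_pos"],s["position"],s["qd"],s["tcp_rot"])
E
```

```text
[ -36.8759   14.3784  120.5979   23.8175   10.1693 -118.1029] [ 0.4446 -0.1644  0.127 ] [ 0.1266 -0.8133  0.6693  0.2635 -0.7409 -0.1003] [[-0.693   0.5111  0.5084]
 [ 0.4194  0.8594 -0.2923]
 [-0.5864  0.0107 -0.81  ]]
```

Call:
{"method": "carry_out", "body": {"motion": "0 0 0 0 0 -3 1;0 0 0 0 0 -3 1;0 0 0 -2 0 -2 1;0 0 0 -2 0 -2 1;0 0 0 0 0 0 1;0 0 0 0 0 0 1"}}

```text
t: 5.17
position: [0.4214, -0.1519, 0.2329]
tcp_rot: [[-0.691, 0.512, 0.511], [0.418, 0.859, -0.295], [-0.59, 0.01, -0.807]]
ft_force: [-0.5, 0.1, -0.3]
finger_gap: 0.997
```

```bash
cat >> h.py <<'E'
def fkR(j):
    j=np.radians(j);A=Ro.from_euler("z",j[0]);B=A*Ro.from_euler("y",j[1]);C=A*Ro.from_euler("y",j[1]+j[2])
    D=C*Ro.from_euler("z",j[3]);E=D*Ro.from_euler("y",j[4]);return A,B,C,E,E*Ro.from_euler("z",j[5])
E
python3 - <<'E'
from h import *
s=read_state()
data=[([56.763,21.807,74.336,0,83.858,-12.336],[.196,.514,.239],np.array([[-.934,.357,0],[.357,.934,0],[0,0,-1]])),
([-36.8759,14.3784,120.5979,23.8175,10.1693,-118.1029],[.4446,-.1644,.127],np.array([[-.693,.5111,.5084],[.4194,.8594,-.2923],[-.5864,.0107,-.81]])),
(s["joint_pos"],s["position"],s["tcp_rot"])]
print(s["joint_pos"],s["position"],s["tcp_rot"])
for j,p,R in data: print(fkR(j)[-1].as_matrix().T@R)
E
```

```text
[ -37.6521   -0.2132  113.3195    8.692    31.28   -102.6876] [ 0.4214 -0.1519  0.2329] [[-0.6909  0.5115  0.5108]
 [ 0.418   0.8592 -0.295 ]
 [-0.5898  0.0097 -0.8075]]
[[-0.0003 -0.9999 -0.    ]
 [ 0.9999 -0.0003 -0.    ]
 [ 0.     -0.      1.    ]]
[[ 0. -1.  0.]
 [ 1.  0.  0.]
 [ 0.  0.  1.]]
[[ 0. -1. -0.]
 [ 1.  0. -0.]
 [-0. -0.  1.]]
```

```bash
cat >> h.py <<'E'
LO=np.array([-178.18,-50.72,12.68,-81.47,9.98,-165.26]);HI=np.array([178.18,133.34,142.11,261.47,163.14,165.26])
C0=Ro.from_matrix([[0,-1,0],[1,0,0],[0,0,1]])
def fk(j,q):
    A,B,C,E,F=fkR(j)
    return A.apply([q[0],q[1],q[2]])+B.apply([0,0,q[3]])+C.apply([q[4],0,q[5]])+F.apply([0,0,q[6]]),(F*C0).as_matrix()
from scipy.optimize import least_squares
def ik(p,R,q,seeds):
    best=None
    for s in seeds:
        f=lambda j:np.concatenate([(fk(j,q)[0]-p)*10,(fk(j,q)[1]-R).ravel()])
        s=np.clip(s,LO+1,HI-1);r=least_squares(f,s,bounds=(LO,HI),x_scale=30.)
        if best is None or r.cost<best.cost:best=r
    return best
E
python3 - <<'E'
from h import *
s=read_state()
data=[([56.763,21.807,74.336,0,83.858,-12.336],[.196,.514,.239]),
([-36.8759,14.3784,120.5979,23.8175,10.1693,-118.1029],[.4446,-.1644,.127]),(s["joint_pos"],s["position"])]
r=least_squares(lambda q:np.concatenate([fk(j,q)[0]-p for j,p in data]),[0,.1,.2,.4,0,.4,.2]);q=r.x
print(q,r.fun*1000,r.jac.shape,np.linalg.svd(r.jac)[1]);np.save("q.npy",q)
seeds=[s["joint_pos"],[-40,10,110,180,20,60],[-30,20,110,60,15,-150],[-30,30,100,-60,20,-30],[-30,30,100,150,20,60]]
for lean in(0,10,20,30,35,38,42,46):
    R,u=rot(PIN[3],lean);G=np.array(PIN[:3])-.004*u+.015*R[:,2]
    Rs,us=rot(STA[3],lean);H=np.array(STA[:3])-.004*us+.015*Rs[:,2]
    for n,(g,RR,ds) in dict(pin=(G,R,0),sta=(H,Rs,40),staup=(H-.1*us+[0,0,.05],Rs,40)).items():
        b=ik(g,RR,q,[np.add(x,[ds,0,0,0,0,0]) for x in seeds]);print(lean,n,round(b.cost,6),b.x.round(1))
E
```

```text
[0.0014 0.1177 0.1291 0.5353 0.102  0.3501 0.2482] [ 0.0952 -0.0602  0.0365  0.0592  0.0608  0.0263  0.0073  0.0303 -0.0629] (9, 7) [3.3119 2.5314 1.7335 0.6671 0.3772 0.1652 0.0613]
0 pin 0.0 [-33.9  32.6  96.8  -0.   50.6 -92.7]
0 sta 0.0 [  7.7  36.5  89.2  -0.   54.4 -94.6]
0 staup 0.0 [  6.6  24.7 102.4   0.   52.9 -95.7]
10 pin 0.0 [-34.2  30.4 103.4   0.9  36.3 -93.6]
10 sta 0.0 [  7.3  34.   96.    1.4  40.  -96. ]
10 staup 0.0 [  6.   22.1 108.6   1.7  39.3 -97.5]
20 pin 0.0 [-34.5  29.2 109.9   3.1  20.9 -96. ]
20 sta 0.0 [  6.9  32.7 102.7   4.4  24.7 -99.2]
20 staup 0.0 [   5.4   20.5  115.1    5.7   24.6 -101.7]
30 pin 0.002885 [ -34.9   29.1  114.2   12.4   10.  -105.5]
30 sta 0.000146 [   6.3   32.5  108.8   18.2   10.  -113.1]
30 staup 0.000103 [   4.4   20.4  121.3   24.1   10.  -120.7]
35 pin 0.001703 [-35.5  31.1 121.2 161.2  10.  105.1]
35 sta 0.00535 [  4.4  34.  115.1 134.5  10.  128.9]
35 staup 0.003117 [  2.   21.9 127.1 123.6  10.  137.7]
38 pin 0.0 [-35.1  31.2 121.3 167.1  10.7  99.6]
38 sta 0.000826 [  5.5  34.2 115.3 150.6  10.  113.8]
38 staup 0.000207 [  3.5  22.2 127.6 144.   10.  118.7]
42 pin 0.0 [-35.2  32.5 123.7 171.5  18.3  95.1]
42 sta 0.0 [  5.8  34.7 116.5 161.4  13.8 103.3]
42 staup 0.0 [  3.5  23.2 129.6 157.6  15.6 105.1]
46 pin 0.0 [-35.4  34.2 126.  173.3  26.3  93.2]
46 sta 0.0 [  5.6  36.1 118.7 166.5  21.1  98. ]
46 staup 0.0 [  3.1  25.1 132.2 163.5  23.8  98.8]
```

```bash
cat >> h.py <<'E'
LEAN=24;OFF=-.012;q=np.load("q.npy")
def grasp(c,dx=0):
    R,u=rot(c[3],LEAN);return np.array(c[:3])+(OFF+dx)*u+.016*R[:,2],R,u
E
python3 - <<'E'
from h import *
j=np.array(read_state()["joint_pos"])
G,R,u=grasp(PIN);H,RS,us=grasp(STA,-.005)
for n,p,RR in[("preG",G-.12*R[:,2],R),("G",G,R),("lift",G-.15*R[:,2],R),("preH",H-.17*RS[:,2],RS),("H",H,RS)]:
    b=ik(p,RR,q,[j]);j=b.x;print(n,p,round(b.cost,7),j.round(1))
plan([(G-.12*R[:,2],R),(G,R),(G-.15*R[:,2],R)])
E
```

```text
preG [ 0.4336 -0.1529  0.1407] 0.0 [-35.2  12.2 113.    3.1  30.9 -96.3]
G [ 0.4753 -0.1782  0.0311] 0.0 [-34.7  28.9 113.7   6.   13.5 -99. ]
lift [ 0.4231 -0.1465  0.1681] 0.0 [-35.3   8.2 111.9   2.8  35.9 -96. ]
preH [0.4502 0.173  0.1804] 0.0 [  5.4  10.3 106.4   4.4  39.5 -99.7]
H [0.5177 0.1878 0.0251] 0.0 [   6.5   31.9  107.4    8.1   17.  -103. ]
shift [4.5564 0.4524 8.0899] n 2.022463013786806 turn [0.0122 0.212  0.0017] n 1.7692415620023867
shift [-0. -0. 12.] n 3.0000000000000004 turn [0. 0. 0.] n 0.0
shift [ -0.  -0. -15.] n 3.75 turn [0. 0. 0.] n 0.0
```

Call:
{"method": "carry_out", "body": {"motion": "0 0 0 1.52 0.15 2.7 1;0 0 0 1.52 0.15 2.7 1;0 0 0 1.52 0.15 2.7 1;0.004 0.071 0 0 0 0 1;0.004 0.071 0 0 0 0 1;0.004 0.071 0 0 0 0 1;0 0 0 0 0 0 1;0 0 0 0 0 0 1"}}

```text
t: 5.83
position: [0.4332, -0.1525, 0.1381]
tcp_rot: [[-0.784, 0.517, 0.345], [0.473, 0.856, -0.208], [-0.403, 0.0, -0.915]]
ft_force: [-0.6, -0.8, 0.4]
finger_gap: 1.0
```

```bash
python3 - <<'E'
from h import *
G,R,u=grasp(PIN);plan([(G-.06*R[:,2],R),(G,R)]);print(read_state()["joint_pos"])
E
```

```text
shift [-0.1753 -0.0151  5.7849] n 1.4462146540298095 turn [ 0.001  -0.0043  0.0014] n 0.03903445344610764
shift [ 0. -0.  6.] n 1.4999999999999998 turn [0. 0. 0.] n 0.0
[-35.1514  12.4437 113.0524   3.2098  30.8465 -96.4574]
```

Call:
{"method": "carry_out", "body": {"motion": "0 0 0 -0.05 0 2 1;0 0 0 -0.05 0 2 1;0 0 0 -0.05 0 2 1;0 0 0 0 0 2 1;0 0 0 0 0 2 1;0 0 0 0 0 1.8 1;0 0 0 0 0 0 1;0 0 0 0 0 0 1", "force": 45}}

```text
t: 6.5
position: [0.4741, -0.1776, 0.0307]
tcp_rot: [[-0.784, 0.517, 0.343], [0.474, 0.856, -0.207], [-0.401, 0.0, -0.916]]
ft_force: [-0.5, 0.0, 0.2]
finger_gap: 0.996
```

```bash
python3 - <<'E'
from h import *
G,R,u=grasp(PIN);plan([(G,R)])
a=cv2.cvtColor(grab_frame("scene"),cv2.COLOR_RGB2BGR)[190:270,230:330]
cv2.imwrite("pics/g1.png",cv2.resize(a,(750,600),interpolation=cv2.INTER_CUBIC))
E
```

```text
shift [-0.1334  0.0097  0.0213] n 0.03334018974310342 turn [ 0.0004 -0.0067  0.0008] n 0.0562049625753385
```

View pics/g1.png

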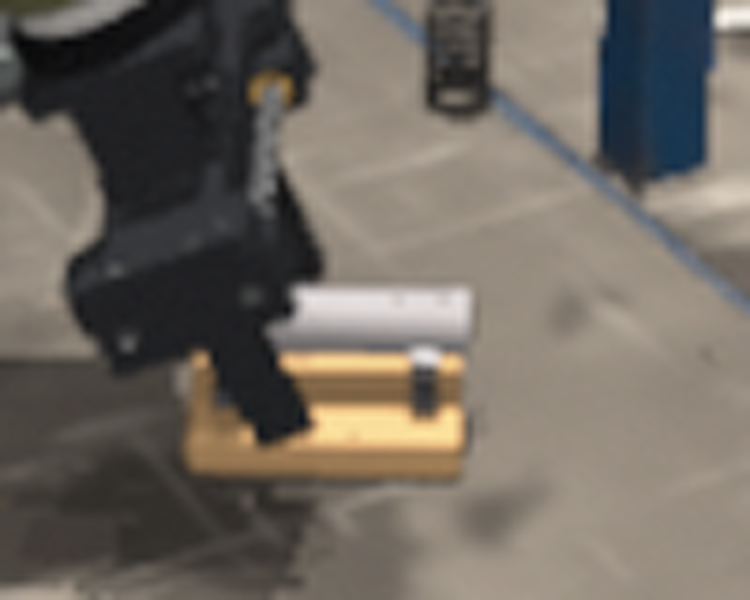

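Call:
{"method": "carry_out", "body": {"motion": "0 0 0 0 0 0 -1;0 0 0 0 0 0 -1;0 0 0 0 0 0 -1;0 0 0 0 0 0 -1;0 0 0 0 0 0 -1;0 0 0 0 0 0 -1;0 0 0 0 0 0 -1;0 0 0 0 0 0 -1", "force": 12}}

```text
t: 7.22
position: [0.4753, -0.1782, 0.0314]
tcp_rot: [[-0.784, 0.517, 0.344], [0.473, 0.856, -0.208], [-0.402, -0.0, -0.915]]
ft_force: [0.7, 0.1, -0.2]
finger_gap: 0.417
```

Call:
{"method": "carry_out", "body": {"motion": "0 0 0 0 0 0 -1;0 0 0 0 0 0 -1;0 0 0 0 0 0 -1;0 0 0 0 0 0 -1;0 0 0 0 0 0 -1;0 0 0 0 0 0 -1;0 0 0 0 0 0 -1;0 0 0 0 0 0 -1"}}

```text
t: 7.88
position: [0.4753, -0.1783, 0.0314]
tcp_rot: [[-0.784, 0.517, 0.344], [0.473, 0.856, -0.208], [-0.402, -0.0, -0.915]]
ft_force: [-0.1, -0.2, -1.0]
finger_gap: 0.274
```

Call:
{"method": "carry_out", "body": {"motion": "0 0 0 0 0 0 -1;0 0 0 0 0 0 -1;0 0 0 0 0 0 -1;0 0 0 0 0 0 -1;0 0 0 0 0 -0.5 -1;0 0 0 0 0 -1 -1;0 0 0 0 0 -1.5 -1;0 0 0 0 0 -2 -1", "force": 45}}

```text
t: 8.55
position: [0.4572, -0.1673, 0.0774]
tcp_rot: [[-0.784, 0.517, 0.343], [0.474, 0.856, -0.207], [-0.4, 0.0, -0.916]]
ft_force: [0.7, 0.4, -2.7]
finger_gap: 0.271
```

Call:
{"method": "carry_out", "body": {"motion": "0 0 0 0 0 -2 -1;0 0 0 0 0 -2 -1;0 0 0 0 0 -2 -1;0 0 0 0 0 -2 -1;0 0 0 0 0 -1.5 -1;0 0 0 0 0 -0.5 -1;0 0 0 0 0 0 -1;0 0 0 0 0 0 -1"}}

```text
t: 9.22
position: [0.4234, -0.1469, 0.1685]
tcp_rot: [[-0.784, 0.517, 0.344], [0.473, 0.856, -0.208], [-0.402, -0.0, -0.915]]
ft_force: [-0.5, 0.8, -3.7]
finger_gap: 0.269
```

```bash
python3 - <<'E'
from h import *
s=read_state();print(s["ft_force"],s["finger_gap"])
H,RS,us=grasp(STA,-.005);p=H-.17*RS[:,2]
p0=np.array(s["position"])
plan([(p,np.array(s["tcp_rot"])),(p,RS)])
im=cv2.cvtColor(grab_frame("scene"),cv2.COLOR_RGB2BGR)
cv2.imwrite("pics/g2.png",cv2.resize(im[115:265,190:340],(600,600),interpolation=cv2.INTER_CUBIC))
E
```

```text
[-0.522   0.8252 -3.6994] 0.2694222059606752
shift [12.5672 28.7661 -6.8199] n 7.191535573354349 turn [0. 0. 0.] n 0.0
shift [0. 0. 0.] n 0.0 turn [-0.3068 -0.0046 -0.6934] n 6.319118801490003
```

View pics/g2.png

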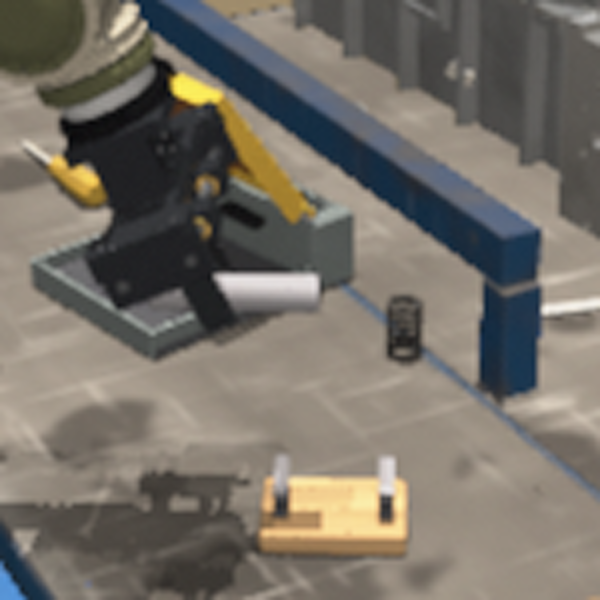

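Call:
{"method": "carry_out", "body": {"motion": "-0.0438 -0.0007 -0.099 0 0 0 -1;-0.0438 -0.0007 -0.099 0 0 0 -1;-0.0438 -0.0007 -0.099 0 0 0 -1;-0.0438 -0.0007 -0.099 0 0 0 -1;-0.0438 -0.0007 -0.099 0 0 0 -1;-0.0438 -0.0007 -0.099 0 0 0 -1;-0.0438 -0.0007 -0.099 0 0 0 -1;0 0 0 0 0 0 -1"}}

```text
t: 9.93
position: [0.4236, -0.1482, 0.1677]
tcp_rot: [[-0.897, -0.194, 0.397], [-0.177, 0.981, 0.08], [-0.405, 0.001, -0.914]]
ft_force: [0.5, -1.3, -3.5]
finger_gap: 0.266
```

```bash
python3 - <<'E'
from h import *
# grip check from the lifted picture
p=np.array([.4234,-.1469,.1685]);R,u=rot(-31.2,LEAN);c=p-.016*R[:,2]-OFF*u
for d in(.05,.055,.06): print(d,(proj("scene",c+d*u)-(190,115))*4)
s=read_state();H,RS,us=grasp(STA,-.005)
plan([(H-.17*RS[:,2],RS),(H-.08*RS[:,2],RS),(H,RS)]);print(s["joint_pos"])
E
```

```text
0.05 [310.0789 292.8839]
0.055 [317.7963 292.9923]
0.06 [325.5186 293.1007]
shift [-8.5838 30.9964  2.4557] n 7.749091227186032 turn [-0.0067 -0.0016 -0.018 ] n 0.16107788506602946
shift [0. 0. 9.] n 2.2499999999999987 turn [0. 0. 0.] n 0.0
shift [-0.  0.  8.] n 2.0 turn [0. 0. 0.] n 0.0
[ -46.169     9.8481  109.7836   26.4528   50.1202 -162.6768]
```

Call:
{"method": "carry_out", "body": {"motion": "0 0 0 -0.86 2 0.25 -1;0 0 0 -0.86 3.2 0.25 -1;0 0 0 -0.86 3.2 0.25 -1;0 0 0 -0.86 3.2 0.25 -1;0 0 0 -0.86 3.2 0.25 -1;0 0 0 -0.86 3.2 0.25 -1;0 0 0 -0.86 3.2 0.25 -1;0 0 0 -0.86 3.2 0.25 -1"}}

```text
t: 10.6
position: [0.446, 0.108, 0.1779]
tcp_rot: [[-0.897, -0.188, 0.399], [-0.171, 0.982, 0.078], [-0.406, 0.002, -0.914]]
ft_force: [0.0, -1.0, -3.5]
finger_gap: 0.267
```

Call:
{"method": "carry_out", "body": {"motion": "-0.004 0 -0.009 -0.86 3.2 0.25 -1;-0.003 -0.001 -0.009 -0.86 3.2 0.25 -1;0 0 0 0 0 0 -1;0 0 0 0 0 0 -1;0 0 0 0 0 0 -1"}}

```text
t: 11.02
position: [0.4508, 0.1723, 0.1802]
tcp_rot: [[-0.893, -0.21, 0.397], [-0.192, 0.978, 0.085], [-0.406, 0.0, -0.914]]
ft_force: [0.7, 0.2, -4.0]
finger_gap: 0.27
```

```bash
python3 - <<'E'
from h import *
H,RS,us=grasp(STA,-.005)
plan([(H-.08*RS[:,2],RS),(H,RS)])
a=cv2.cvtColor(grab_frame("scene"),cv2.COLOR_RGB2BGR)[115:215,190:290];b=cv2.cvtColor(grab_frame("top"),cv2.COLOR_RGB2BGR)[140:240,150:250]
f=lambda i:cv2.resize(i,(400,400),interpolation=cv2.INTER_CUBIC)
cv2.imwrite("pics/p1.png",np.hstack([f(a),f(b)]));print(read_state()["joint_pos"])
E
```

```text
shift [0.0239 0.0991 8.9622] n 2.2405609208203847 turn [-0.0013 -0.0006 -0.0032] n 0.029068775804528435
shift [-0.  0.  8.] n 2.0 turn [0. 0. 0.] n 0.0
[  5.2357  10.3686 106.2996   4.3101  39.5711 -99.529 ]
```

View pics/p1.png

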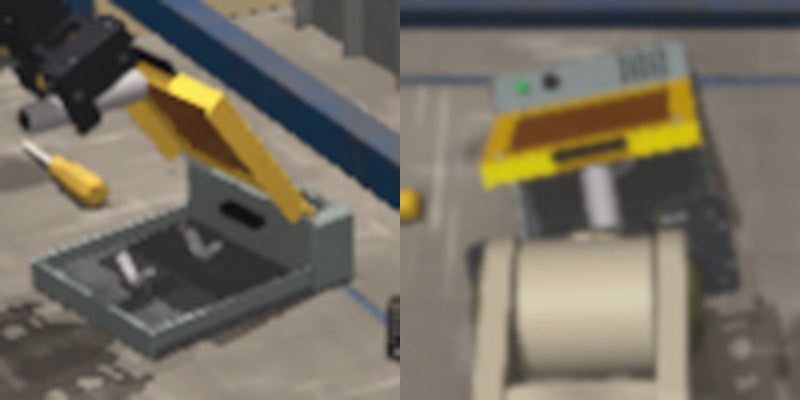

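```bash
python3 - <<'E'
from h import *
R,u=rot(STA[3],0);v=R[:,1]
def ov(im,cam,x0,y0,k,w,h):
    o=cv2.resize(im[y0:y0+h,x0:x0+w],None,fx=k,fy=k,interpolation=cv2.INTER_CUBIC)
    for sx in(-.036,.036):
        for off in(-.005,.005):
            pts=[proj(cam,np.array([STA[0],STA[1],z])+(sx+off)*u+y*v) for y,z in((-.023,.04),(-.018,.04),(0,.022),(.018,.04),(.023,.04))]
            pts=((np.array(pts)-(x0,y0)+.5)*k).astype(int);cv2.polylines(o,[pts],False,(0,0,255),1)
    return o
a=ov(cv2.imread("pics/scene0.png"),"scene",212,165,10,40,35);b=ov(cv2.imread("pics/top0.png"),"top",180,170,9,40,40)
o=np.zeros((360,770,3),np.uint8);o[:350,:400]=a;o[:,405:765]=b;cv2.imwrite("pics/ov.png",o)
E
```

```text
(no output)
```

View pics/ov.png

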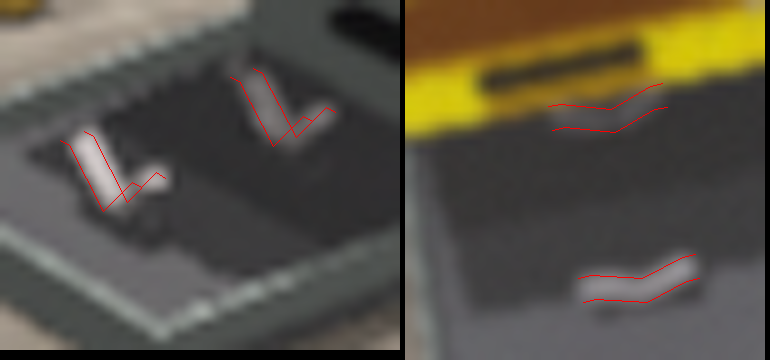

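Call:
{"method": "carry_out", "body": {"motion": "0 0 -0.003 0.02 0.05 1.5 -1;0 0 0 0 0.05 2 -1;0 0 0 0 0.05 2 -1;0 0 0 0 0 2 -1;0 0 0 0 0 1.5 -1;0 0 0 0 0 0 -1;0 0 0 0 0 0 -1"}}

```text
t: 11.7
position: [0.4865, 0.1804, 0.0982]
tcp_rot: [[-0.893, -0.211, 0.397], [-0.194, 0.977, 0.084], [-0.406, -0.001, -0.914]]
ft_force: [-0.2, -0.6, -2.3]
finger_gap: 0.264
```

Call:
{"method": "carry_out", "body": {"motion": "0 0 0 0 0 1.5 -1;0 0 0 0 0 1.5 -1;0 0 0 0 0 1.5 -1;0 0 0 0 0 1 -1;0 0 0 0 0 1 -1;0 0 0 0 0 0 -1;0 0 0 0 0 0 -1"}}

```text
t: 12.28
position: [0.5124, 0.1868, 0.0394]
tcp_rot: [[-0.892, -0.213, 0.398], [-0.195, 0.977, 0.085], [-0.407, -0.002, -0.913]]
ft_force: [0.3, -0.8, -2.9]
finger_gap: 0.271
```

```bash
python3 - <<'E'
from h import *
H,RS,us=grasp(STA,-.005)
plan([(H,RS)])
a=cv2.cvtColor(grab_frame("scene"),cv2.COLOR_RGB2BGR)[115:215,190:290];b=cv2.cvtColor(grab_frame("top"),cv2.COLOR_RGB2BGR)[140:240,150:250]
f=lambda i:cv2.resize(i,(400,400),interpolation=cv2.INTER_CUBIC)
cv2.imwrite("pics/p2.png",np.hstack([f(a),f(b)]));print(read_state()["joint_pos"])
E
```

```text
shift [ 0.0835 -0.021   1.5306] n 0.38264799192472587 turn [-0.0014  0.0003  0.0008] n 0.013709877974919732
[   6.5391   29.8174  107.5598    7.0493   18.7853 -102.003 ]
```

View pics/p2.png

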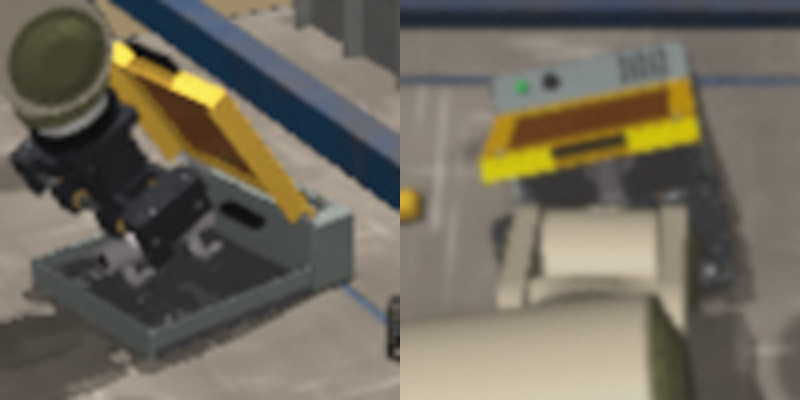

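Pin is just above the rests between the Vs, guard untouched. Final lowering in small steps.

Call:
{"method": "carry_out", "body": {"motion": "0 0 0 0.04 0 0.5 -1;0 0 0 0.04 0 0.5 -1;0 0 0 0 0 0.2 -1;0 0 0 0 0 0 -1;0 0 0 0 0 0 -1"}}

```text
t: 12.8
position: [0.5165, 0.1879, 0.0278]
tcp_rot: [[-0.892, -0.214, 0.398], [-0.196, 0.977, 0.085], [-0.407, -0.002, -0.913]]
ft_force: [1.6, -0.5, -2.8]
finger_gap: 0.269
```

Call:
{"method": "carry_out", "body": {"motion": "0 0 0 0 0 0.1 -1;0 0 0 0 0 0.1 -1;0 0 0 0 0 0 -1;0 0 0 0 0 0 -1"}}

```text
t: 13.13
position: [0.5174, 0.1879, 0.0264]
tcp_rot: [[-0.892, -0.213, 0.399], [-0.196, 0.977, 0.085], [-0.408, -0.002, -0.913]]
ft_force: [-1.1, -4.2, 4.0]
finger_gap: 0.27
```

Call:
{"method": "carry_out", "body": {"motion": "0 0 0 0 -0.1 0 -1;0 0 0 0 0 0.05 -1;0 0 0 0 0 0 -1;0 0 0 0 0 0 -1"}}

```text
t: 13.47
position: [0.5177, 0.1872, 0.0258]
tcp_rot: [[-0.892, -0.214, 0.398], [-0.196, 0.977, 0.086], [-0.407, -0.002, -0.913]]
ft_force: [-1.0, 1.3, 4.4]
finger_gap: 0.268
```

Call:
{"method": "carry_out", "body": {"motion": "0 0 0 0 0 0 0.4;0 0 0 0 0 0 0.4;0 0 0 0 0 0 0.4;0 0 0 0 0 0 0.4;0 0 0 0 0 0 0.4;0 0 0 0 0 0 0.4;0 0 0 0 0 0 0.4;0 0 0 0 0 0 0.4"}}

```text
t: 14.13
position: [0.5176, 0.1871, 0.0256]
tcp_rot: [[-0.892, -0.213, 0.398], [-0.196, 0.977, 0.085], [-0.407, -0.002, -0.913]]
ft_force: [0.7, -0.3, 0.3]
finger_gap: 0.697
```

Call:
{"method": "carry_out", "body": {"motion": "0 0 0 0 0 -1 0.4;0 0 0 0 0 -1.5 0.4;0 0 0 0 0 -2 0.4;0 0 0 0 0 -2.5 0.4;0 0 0 0 0 -3 0.4;0 0 0 0 0 -3 0.4;0 0 0 0 0 -3 0.4;0 0 0 0 0 -1 0.4"}}

```text
t: 14.8
position: [0.4491, 0.1725, 0.1849]
tcp_rot: [[-0.89, -0.214, 0.403], [-0.196, 0.977, 0.086], [-0.412, -0.002, -0.911]]
ft_force: [1.1, 0.6, -0.8]
finger_gap: 0.699
```

```bash
python3 - <<'E'
from h import *
s=read_state();print(s["position"],s["finger_gap"])
o=cv2.cvtColor(grab_frame("scene"),cv2.COLOR_RGB2BGR)[115:215,190:290]
cv2.imwrite("pics/p3.png",cv2.resize(o,(600,600),interpolation=cv2.INTER_CUBIC))
for c in("scene",):
    for m in mark_of("pin",c)[:2]: print(m,atz(c,m["location"],.0397))
    for n in("guard_edge","guard_hinge"): print(n,mark_of(n,c)[:1])
R,u=rot(STA[3],0)
for d in(-.055,0,.055): print((proj("scene",np.array([.528,.19,.0397])+(d-.005)*u)-(190,115))*6)
# push plan, station frame: fingertip on outer face
def face(a,L=.150,gap=0):
    x=.088-L*np.cos(a)+(.005+gap)*np.sin(a);z=.07+L*np.sin(a)+(.005+gap)*np.cos(a)
    return np.array([STA[0],STA[1],0])+x*u+[0,0,z]
for a in(1.0,.8,.6,.4,.2,0):
    for lean in(0,10,20):
        RR,_=rot(STA[3],lean);b=ik(face(a),RR,q,[[7,20,95,2,50,-95]]);print(a,lean,face(a),round(b.cost,6),b.x.round(0))
E
```

```text
[0.4491 0.1725 0.1849] 0.6988939388458598
{'location': [230.9, 176.7], 'conf': 0.71} [0.5282 0.1945 0.0397]
guard_edge [{'location': [234.6, 134.8], 'conf': 0.67}]
guard_hinge [{'location': [252.7, 158.2], 'conf': 0.92}]
[161.5743 406.202 ]
[241.284  376.1011]
[318.0457 347.1135]
1.0 0 [0.5389 0.1924 0.1989] 0.0 [  8.  26.  75.   0.  80. -95.]
1.0 10 [0.5389 0.1924 0.1989] 0.0 [  7.  22.  82.   1.  66. -95.]
1.0 20 [0.5389 0.1924 0.1989] 0.0 [  7.  19.  89.   2.  52. -96.]
0.8 0 [0.5154 0.1872 0.1811] 0.0 [  8.  24.  80.   0.  75. -95.]
0.8 10 [0.5154 0.1872 0.1811] 0.0 [  7.  21.  87.   1.  62. -96.]
0.8 20 [0.5154 0.1872 0.1811] 0.0 [  7.  18.  94.   3.  48. -97.]
0.6 0 [0.4958 0.183  0.1588] 0.0 [  7.  24.  85.  -0.  71. -95.]
0.6 10 [0.4958 0.183  0.1588] 0.0 [  7.  20.  92.   1.  58. -96.]
0.6 20 [0.4958 0.183  0.1588] 0.0 [  6.  17.  99.   3.  44. -98.]
0.4 0 [0.4809 0.1797 0.133 ] 0.0 [  7.  24.  90.  -0.  66. -95.]
0.4 10 [0.4809 0.1797 0.133 ] 0.0 [  7.  21.  97.   1.  53. -96.]
0.4 20 [0.4809 0.1797 0.133 ] 0.0 [  6.  18. 104.   3.  38. -98.]
0.2 0 [0.4713 0.1776 0.1047] 0.0 [  7.  26.  93.   0.  61. -95.]
0.2 10 [0.4713 0.1776 0.1047] 0.0 [  7.  22. 100.   1.  47. -96.]
0.2 20 [0.4713 0.1776 0.1047] 0.0 [  6.  20. 107.   4.  33. -99.]
0 0 [0.4674 0.1768 0.075 ] 0.0 [  7.  28.  96.   0.  56. -95.]
0 10 [0.4674 0.1768 0.075 ] 0.0 [  7.  25. 103.   1.  42. -97.]
0 20 [0.4674 0.1768 0.075 ] 0.0 [   6.   23.  110.    5.   27. -100.]
```

View pics/p3.png

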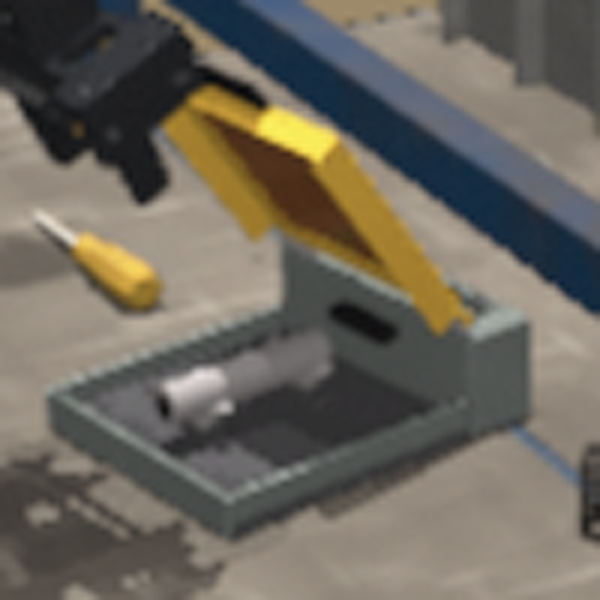

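```bash
cat >> h.py <<'E'
def face(a,L=.150,gap=0,off=.009):
    u=rot(STA[3],0)[1];x=.088-L*np.cos(a)+(.005+gap)*np.sin(a)+off;z=.07+L*np.sin(a)+(.005+gap)*np.cos(a)
    return np.array([STA[0],STA[1],0])+x*u+[0,0,z]
E
python3 - <<'E'
from h import *
s=read_state();p=np.array(s["position"]);R=np.array(s["tcp_rot"]);R0,u=rot(STA[3],0)
p1=p.copy();p1[2]=.30;f=face(1.,gap=.03);p2=f.copy();p2[2]=.30
plan([(p1,R),(p1,R0),(p2,R0),(f,R0)])
A=[1.,.9,.8,.7,.6,.5,.4,.3,.2,.1,0]
P=[f]+[face(a,gap=-.001) for a in A]
print(np.diff(P,axis=0)@R0*100);print(P[0],P[-1])
E
```

```text
shift [ -4.8544  -0.0209 -10.89  ] n 2.7225118949060425 turn [0. 0. 0.] n 0.0
shift [0. 0. 0.] n 0.0 turn [-0.0017  0.4193  0.0007] n 3.4944461680361085
shift [-12.5627   0.0423   0.    ] n 3.140662605671094 turn [0. 0. 0.] n 0.0
shift [0.     0.     8.4869] n 2.1217192893357653 turn [0. 0. 0.] n 0.0
[[ 2.6086 -0.      1.6749]
 [ 1.2429 -0.      0.8396]
 [ 1.1528  0.      0.9595]
 [ 1.0513 -0.      1.0698]
 [ 0.9392  0.      1.1694]
 [ 0.8178  0.      1.2574]
 [ 0.6882 -0.      1.3327]
 [ 0.5517  0.      1.3948]
 [ 0.4097 -0.      1.4429]
 [ 0.2636  0.      1.4766]
 [ 0.1149 -0.      1.4955]]
[0.5724 0.1997 0.2151] [0.4762 0.1787 0.074 ]
```

Call:
{"method": "carry_out", "body": {"motion": "0 0 0 -1.2 0 -2.7 -1;0 0 0 -1.2 0 -2.7 -1;0 0 0 -1.2 0 -2.7 -1;0 0 0 -1.25 0 -2.8 -1;0 0.105 0 0 0 0 -1;0 0.105 0 0 0 0 -1;0 0.105 0 0 0 0 -1;0 0.105 0 0 0 0 -1", "force": 20}}

```text
t: 15.67
position: [0.4501, 0.1727, 0.2994]
tcp_rot: [[-0.977, -0.213, -0.007], [-0.213, 0.977, -0.003], [0.007, -0.002, -1.0]]
ft_force: [-1.0, -0.2, 0.5]
finger_gap: 0.12
```

Call:
{"method": "carry_out", "body": {"motion": "0 0 0 -2.5 0 0 -1;0 0 0 -2.5 0 0 -1;0 0 0 -2.5 0 0 -1;0 0 0 -2.5 0 0 -1;0 0 0 -2.5 0 0 -1;0 0 0 0 0 0 -1;0 0 0 0 0 0 -1"}}

```text
t: 16.25
position: [0.5727, 0.1994, 0.2974]
tcp_rot: [[-0.977, -0.213, -0.004], [-0.213, 0.977, -0.002], [0.005, -0.001, -1.0]]
ft_force: [-0.5, -0.9, 0.1]
finger_gap: 0.005
```

```bash
python3 - <<'E'
from h import *
R0,u=rot(STA[3],0);f=face(1.,gap=.03);plan([(f,R0)]);print(read_state()["finger_gap"])
a=cv2.cvtColor(grab_frame("scene"),cv2.COLOR_RGB2BGR)[85:205,180:300]
cv2.imwrite("pics/p4.png",cv2.resize(a,(600,600),interpolation=cv2.INTER_CUBIC))
E
```

```text
shift [-0.0156  0.0402  8.2249] n 2.056225907409182 turn [-0.0014 -0.0049  0.0004] n 0.04234990925890923
0.0053241105490784875
```

View pics/p4.png

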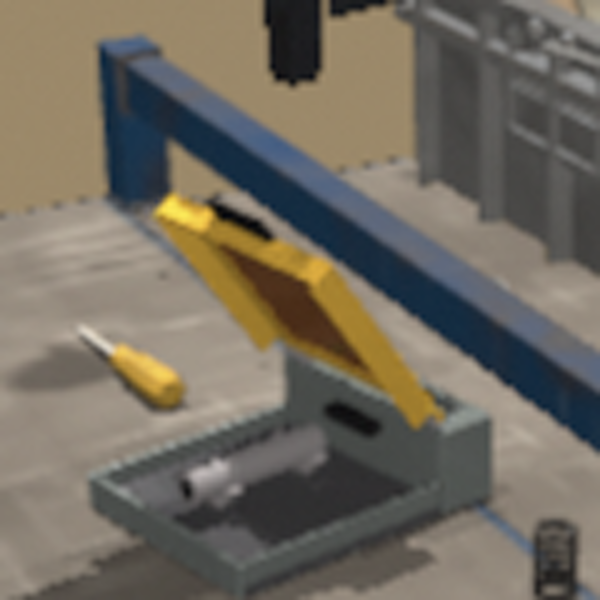

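Call:
{"method": "carry_out", "body": {"motion": "0 0 0 0 0 2 -1;0 0 0 0 0.04 2 -1;0 0 0 0 0 2 -1;0 0 0 0 0 1.5 -1;0 0 0 0 0 0.7 -1;0 0 0 0 0 0 -1"}}

```text
t: 16.8
position: [0.5707, 0.1995, 0.2168]
tcp_rot: [[-0.977, -0.214, -0.003], [-0.214, 0.977, -0.002], [0.004, -0.001, -1.0]]
ft_force: [-0.3, 0.3, -0.5]
finger_gap: 0.001
```

Call:
{"method": "carry_out", "body": {"motion": "0 0 0 0.87 0 0.56 -1;0 0 0 0.87 0 0.56 -1;0 0 0 0.87 0 0.56 -1;0 0 0 0.62 0 0.42 -1;0 0 0 0.62 0 0.42 -1;0 0 0 0 0 0 -1"}}

```text
t: 17.3
position: [0.5333, 0.1913, 0.1931]
tcp_rot: [[-0.977, -0.214, -0.001], [-0.214, 0.977, -0.002], [0.001, -0.002, -1.0]]
ft_force: [0.7, -0.0, 0.2]
finger_gap: 0.006
```

Call:
{"method": "carry_out", "body": {"motion": "0 0 0 0.58 0 0.48 -1;0 0 0 0.58 0 0.48 -1;0 0 0 0.52 0 0.53 -1;0 0 0 0.52 0 0.53 -1;0 0 0 0.47 0 0.58 -1;0 0 0 0.47 0 0.58 -1"}}

```text
t: 17.8
position: [0.503, 0.1845, 0.1605]
tcp_rot: [[-0.977, -0.213, -0.001], [-0.213, 0.977, -0.002], [0.001, -0.002, -1.0]]
ft_force: [1.9, 0.5, 0.7]
finger_gap: 0.004
```

```bash
python3 - <<'E'
from h import *
s=read_state();print(s["position"],s["ft_force"])
R0,u=rot(STA[3],0);plan([(face(.6,gap=-.001),R0)])
a=cv2.cvtColor(grab_frame("scene"),cv2.COLOR_RGB2BGR)[85:205,180:300]
cv2.imwrite("pics/p5.png",cv2.resize(a,(600,600),interpolation=cv2.INTER_CUBIC))
E
```

```text
[0.503  0.1845 0.1605] [1.8923 0.5156 0.6892]
shift [-0.1021  0.0015  0.2481] n 0.062029130883038026 turn [-0.0017 -0.0009  0.0005] n 0.0162603808734947
```

View pics/p5.png

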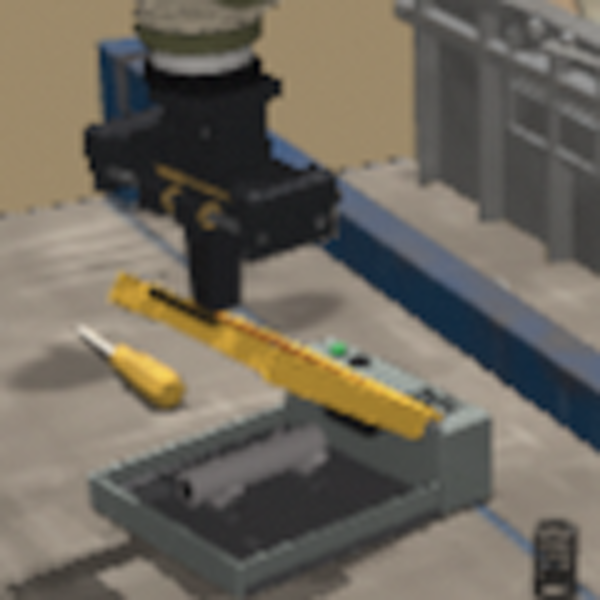

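Call:
{"method": "carry_out", "body": {"motion": "0 0 0 0.35 0 0.75 -1;0 0 0 0.37 0 0.76 -1;0 0 0 0.34 0 0.67 -1;0 0 0 0.34 0 0.67 -1;0 0 0 0.27 0 0.7 -1;0 0 0 0.27 0 0.7 -1;0 0 0 0.2 0 0.72 -1;0 0 0 0.2 0 0.72 -1"}}

```text
t: 18.52
position: [0.4804, 0.1795, 0.1035]
tcp_rot: [[-0.977, -0.213, -0.0], [-0.213, 0.977, -0.002], [0.001, -0.002, -1.0]]
ft_force: [-1.1, -0.2, 0.6]
finger_gap: 0.003
```

Call:
{"method": "carry_out", "body": {"motion": "0 0 0 0.13 0 0.74 -1;0 0 0 0.13 0 0.74 -1;0 0 0 0.06 0 0.5 -1;0 0 0 0 0 0.3 -1;0 0 0 0 0 0 -1"}}

```text
t: 18.93
position: [0.4773, 0.1788, 0.0808]
tcp_rot: [[-0.977, -0.213, -0.002], [-0.213, 0.977, -0.002], [0.002, -0.002, -1.0]]
ft_force: [0.3, 0.8, -0.3]
finger_gap: 0.006
```

```bash
python3 - <<'E'
from h import *
s=read_state();print(s["position"],s["ft_force"])
R0,u=rot(STA[3],0);plan([(face(0.,gap=0),R0)])
E
```

```text
[0.4773 0.1788 0.0808] [ 0.2839  0.8009 -0.3475]
shift [0.1044 0.0173 0.5774] n 0.1443502745755726 turn [-0.0016 -0.002   0.0005] n 0.021514034641481238
```

Call:
{"method": "carry_out", "body": {"motion": "0 0 0 0.1 0 0.25 -1;0 0 0 0 0 0.25 -1;0 0 0 0 0 0 -1;0 0 0 0 0 0 -1"}}

```text
t: 19.27
position: [0.4765, 0.1786, 0.0764]
tcp_rot: [[-0.977, -0.214, -0.001], [-0.214, 0.977, -0.002], [0.001, -0.002, -1.0]]
ft_force: [0.4, 0.6, -0.6]
finger_gap: 0.003
```

Call:
{"method": "carry_out", "body": {"motion": "0 0 0 0 0 0.15 -1;0 0 0 0 0 0 -1;0 0 0 0 0 0 -1"}}

```text
t: 19.52
position: [0.4766, 0.1786, 0.0754]
tcp_rot: [[-0.977, -0.214, 0.0], [-0.214, 0.977, -0.002], [0.0, -0.002, -1.0]]
ft_force: [-1.7, -0.4, 5.9]
finger_gap: 0.007
```

Call:
{"method": "carry_out", "body": {"motion": "0 0 0 0 0 0.1 -1;0 0 0 0 0 0 -1;0 0 0 0 0 0 -1;0 0 0 0 0 0 -1"}}

```text
t: 19.85
position: [0.4767, 0.1786, 0.0752]
tcp_rot: [[-0.977, -0.214, 0.001], [-0.214, 0.977, -0.002], [-0.001, -0.002, -1.0]]
ft_force: [-3.5, -0.8, 14.7]
finger_gap: 0.011
```

Call:
{"method": "carry_out", "body": {"motion": "0 0 0 0 0 -1 -1;0 0 0 0 0 -2 -1;0 0 0 0 0 -3 -1;0 0 0 0 0 -3.5 -1;0 0 0 0 0 -3.5 -1;0 0 0 1.5 0 -3 -1;0 0 0 1.5 0 -2 -1;0 0 0 0 0 0 -1"}}

```text
t: 20.52
position: [0.4468, 0.1726, 0.258]
tcp_rot: [[-0.977, -0.214, 0.006], [-0.214, 0.977, -0.001], [-0.006, -0.002, -1.0]]
ft_force: [0.5, -0.3, 0.3]
finger_gap: 0.002
```

Call:
{"method": "carry_out", "body": {"motion": "0 0 0 2.5 -2.5 0 -1;0 0 0 2.5 -2.5 0 -1;0 0 0 2 -2.5 0 -1;0 0 0 0 -2.5 0 -1;0 0 0 0 -2.5 0 -1;0 0 0 0 -2 0 -1;0 0 0 0 0 0 -1;0 0 0 0 0 0 -1"}}

```text
t: 21.18
position: [0.4099, 0.0155, 0.2534]
tcp_rot: [[-0.977, -0.212, -0.002], [-0.212, 0.977, -0.001], [0.002, -0.001, -1.0]]
ft_force: [-0.9, -0.3, -0.6]
finger_gap: 0.008
```

```bash
python3 - <<'E'
from h import *
s=read_state();print(s["position"],s["ft_force"],s["t"])
a=cv2.cvtColor(grab_frame("scene"),cv2.COLOR_RGB2BGR)[105:255,180:330];b=cv2.cvtColor(grab_frame("top"),cv2.COLOR_RGB2BGR)[140:240,150:250]
f=lambda i:cv2.resize(i,(400,400),interpolation=cv2.INTER_CUBIC)
cv2.imwrite("pics/p6.png",np.hstack([f(a),f(b)]))
u=rot(STA[3],0)[1]
for c in("scene","top"):
    print([(m["location"],round(m["conf"],2)) for m in mark_of("guard_edge",c)[:1]])
    for A in(0,.1,.2): print(A,proj(c,face(A,.154,0,0)))
E
```

```text
[0.4099 0.0155 0.2534] [-0.9216 -0.2693 -0.5851] 21.1833
[([219.5, 170.6], 0.7)]
0 [214.7871 173.7093]
0.1 [214.8136 169.3793]
0.2 [215.2288 164.9344]
[([206.1, 205.9], 0.81)]
0 [205.7665 205.9836]
0.1 [205.1321 204.4587]
0.2 [204.4116 202.4822]
```

View pics/p6.png

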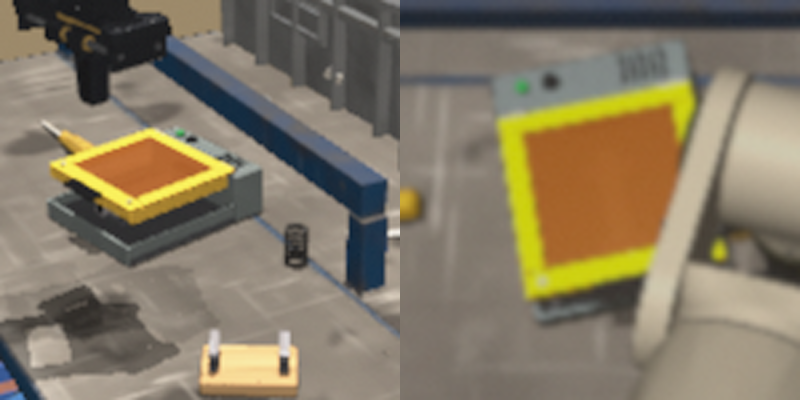

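```bash
python3 -c "
from workcell import *
print(sign_off())"
```

```text
the job is handed in; nothing more can be done
None
```

The pin is lying in both V rests of the marking station and the guard is down. I handed the job in at about 21 s of the 72 s; the sign-off reports no verdict.

**What I did:** I pinched the pin 12 mm off its centre and carried it in under the half-open guard. The tool leaned back 24°, not the suggested 35 to 45°, because joint 5 ran into its range limit at 38°. I lowered the pin until it touched, moved it 1 mm sideways to seat it, let go and backed out. Then I pushed the guard down with the closed fingertips and moved the arm clear.

**Checks on the pin:** After release, the picture showed it in both rests, about 2 mm short of the middle by comparison with the calibration. The network's mark for it was about 4 mm off to the side, which I put down to its scatter because the pin was visibly seated. I did not measure the pin again once the guard was shut, as the guard hides it.

**Checks on the guard:** It met a hard stop with the fingertip at 75.2 mm, against 75 mm when fully shut, and pressing on to 14.7 N barely moved it. The final picture shows it level. The top camera's mark agrees with shut, while the scene camera's mark is about 5 px off sideways and would read nearer 0.07 rad.

**Bystanders:** I did not touch the spring, tappet or screwdriver. The spring and screwdriver show in the last picture where they started; the tappet was outside it.

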